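# Line up the reagent bottles by height beside the spectrophotometer

## Robot

A 6-joint arm with a two-finger parallel gripper is mounted at the origin on the work surface. World frame = base frame: x ahead of the robot, y to its left, z up, the work surface at z = 0. Lengths are in m, angles in rad, forces in N, time in s.
With the tool pointing down it reaches from about 0.35 to 0.775 m from the base axis. Payload 5.5 kg.
Tool frame: the origin (TCP) lies between the finger pads; the fingertips stand env.nose_length ahead of it and the grasp point (between the pads) lies 8 mm behind it (env.nose_length is the distance from the TCP to the fingertips, in m); z points along the fingers, y is the direction in which the jaws open and shut (so a half turn about z gives the same grasp; the last joint's range is limited). The gripper opens to 85 mm and grips with 20 to 120 N. Pads are 22 mm wide; open, the fingers measure 114 mm over their backs; the gripper's body (76 mm by 85 mm) begins 54 mm behind the grasp point. The pads swing forward as they close: fully open they stand 13 mm farther back than shut.
Start: joints at [1.113, 0.313, 0.046, 1.304, 0, 1.431], TCP at [0.18, 0.546, 0.206] pointing down, gripper open.
Joint ranges: [-2.76, 2.76], [-0.86, 1.69], [-1.03, 1.26], [-2.2, 2.34], [-1.47, 1.5], [-3.14, 3.14]. Speed limits (rad/s): [2.57, 2.57, 3.14, 3.14, 3.14, 3.14].

## Interface

Orientations are given as a unit quaternion [w, x, y, z].
In Python, from workcell import env gives the robot as it stands. The module is installed in compiled form; this text tells all that it offers.
- The arm moves only by the shell command python3 -m creep 'ROWS' [FORCE]. ROWS is a JSON object of lists of equal length, an entry for each row: "hand": the finger opening in mm, from 0 to 85.4; "delta_pos": the shift along the tool's x, y, z scaled (see below), a list of three; "turn": the turn about the tool's z scaled (see below). In form: {"hand": [hand, ...], "delta_pos": [[dx, dy, dz], ...], "turn": [turn, ...]}. A call has exactly 5 rows; each row shifts and turns the commanded pose from where the row before left it, along the tool's axes as they then stand; what a row does not reach is not made up. The controller multiplies each number of a shift by 0.8 m and each number of a turn by 5 degrees. A row lasts 1/12 s, in which the tool goes at most 41.7 mm and 7.16 degrees, less where a joint would pass 70% of its speed; a pose out of reach is approached as far as the arm can. A call with a number of a shift or a turn outside -1 to 1 is refused whole. A call with a gripper value outside its range is refused whole. The fingers move at their own pace and stop on an object; FORCE is the grip in N (left out, the last holds). Time passes only in rows, so rows that do not move let the fingers close, or fill a call up. It gives the time, the measured TCP pose, the force and the opening at its end, in the units of the state.
- env.get_state(): the state, without advancing time (a new reading comes with each control period).
- env.read_camera(name): name is "scene" or "side" or "wrist"; returns a dict with "pixels" (400x640x3 uint8, red, green, blue), "depth" (400x640 float32, m along the optical axis (not along the pixel's ray), 0 where there is no reading), "fx", "fy", "cx", "cy" (pixels), "D" ([k1, k2, p1, p2, k3] as OpenCV has them; the pictures are not rectified), "origin" and "orientation" of the camera in the world. Camera axes: x right, y down, z forward; pixel columns grow to the right and rows downward; lengths in m; the calibration is good to about 2 mm. A picture is of the moment at which its call begins.
- env.hand_in(): hands the job in, once; it reports no verdict.
Trained networks look in the newest picture that a camera, given by its name, has taken for a name from the list of things; names that differ only in an ending like _2 or _b are one class to them, and where a whole thing is asked for, a point or a joint stands for the part that bears it (a point fixed in the world has none). Each returns a list of dicts, best first, with "score" (0 to 1); they miss things now and then, are a little off and sometimes report something else, mostly with a low value. They report only what shows in the picture. A call takes as long as a camera call. They do not tell look-alikes from the thing itself.
- env.find_in(camera, target): "location" ([row, column] in pixels, amid what is visible of it).
- env.pinpoint(camera, target): "location" ([row, column] in pixels: a listed point, or the origin of a listed thing).
The state is a dict: "clock": time; "joint_pos": joint angles; "qvel": joint speeds; "tau": joint torques, N m; "tcp_pos": TCP position; "orientation": TCP orientation; "wrist_force": force on the tool from outside, world axes, zero at the start; "ft_torque": the same for the moment, N m; "finger_gap": finger opening in m.
Only numpy, scipy, OpenCV 4.12 (cv2) and the standard library are available. Lean on these libraries where they do the work, as an engineer would, in place of code of your own. Each camera call takes 0.05 s, during which the arm holds its last target.

## Task

Line up the four blue-capped white reagent bottles on the row of cork mats by height, one bottle in the middle of each mat: the tallest on the mat nearest the white spectrophotometer, then each next shorter one, with the shortest at the far end. Keep the bottles upright throughout, and leave the steel beaker standing where it is.

Things in the scene. Friction and masses are not known exactly. Their poses are not given: they have to be found in the camera images.
- bottle_a: The tallest of four closed reagent bottles, all round, white plastic with a blue screw cap, told apart by height: this one is 150 mm tall in all, its straight round body 46 mm in diameter up to 124 mm, then a short shoulder and a cap 38 mm wide and 19 mm high. Under 0.35 kg. Origin: centre of its underside; z up.
- bottle_b: The second tallest of four closed reagent bottles, all round, white plastic with a blue screw cap, told apart by height: this one is 125 mm tall in all, its straight round body 58 mm in diameter up to 99 mm, then a short shoulder and a cap 50 mm wide and 19 mm high. Under 0.35 kg. Origin: centre of its underside; z up.
- bottle_c: The second shortest of four closed reagent bottles, all round, white plastic with a blue screw cap, told apart by height: this one is 100 mm tall in all, its straight round body 42 mm in diameter up to 74 mm, then a short shoulder and a cap 34 mm wide and 19 mm high. Under 0.35 kg. Origin: centre of its underside; z up.
- bottle_d: The shortest of four closed reagent bottles, all round, white plastic with a blue screw cap, told apart by height: this one is 75 mm tall in all, its straight round body 52 mm in diameter up to 49 mm, then a short shoulder and a cap 44 mm wide and 19 mm high. Under 0.35 kg. Origin: centre of its underside; z up.
- mat1: One of four identical round cork mats, 76 mm in diameter and 4 mm thick, fixed in a straight row on a flat white board (400 x 100 x 6 mm); this is number 1 counted from the robot's left (+y) end. Mats stand about 95 mm apart, centre to centre. Origin: centre of its underside, so its top is 4 mm higher (10 mm above the bench); z up; the row runs along its y axis within about 0.1 rad of world y.
- mat2: One of four identical round cork mats, 76 mm in diameter and 4 mm thick, fixed in a straight row on a flat white board (400 x 100 x 6 mm); this is number 2 counted from the robot's left (+y) end. Mats stand about 95 mm apart, centre to centre. Origin: centre of its underside, so its top is 4 mm higher (10 mm above the bench); z up; the row runs along its y axis within about 0.1 rad of world y.
- mat3: One of four identical round cork mats, 76 mm in diameter and 4 mm thick, fixed in a straight row on a flat white board (400 x 100 x 6 mm); this is number 3 counted from the robot's left (+y) end. Mats stand about 95 mm apart, centre to centre. Origin: centre of its underside, so its top is 4 mm higher (10 mm above the bench); z up; the row runs along its y axis within about 0.1 rad of world y.
- mat4: One of four identical round cork mats, 76 mm in diameter and 4 mm thick, fixed in a straight row on a flat white board (400 x 100 x 6 mm); this is number 4 counted from the robot's left (+y) end. Mats stand about 95 mm apart, centre to centre. Origin: centre of its underside, so its top is 4 mm higher (10 mm above the bench); z up; the row runs along its y axis within about 0.1 rad of world y.
- spectrometer: White bench spectrophotometer, fixed, base 200 x 140 mm and 54 mm high, its white arm raised to about 170 mm, a black round spot on top. It stands beyond the left or the right end of the row of mats, about 0.18 m from the nearest mat; a round grey mini centrifuge (136 mm across, 102 mm high) stands beyond the other end. Origin: centre of its underside; z up.
- beaker: Empty open stainless-steel beaker, 54 mm across the rim, 70 mm tall, loose, standing among the bottles; it is not part of the job. Origin: centre of its underside; z up.
Not all that is in view belongs to the job. Leave any purple or yellow look-alike of the bottle_c alone.

How it is judged:
At the end, for the whole second after the job is handed in: Each bottle at rest on its mat, upright within 0.08 rad, its centre within 14 mm of the mat's, tallest on the mat nearest the spectrophotometer and then by height to the shortest on the farthest; the beaker upright (0.1 rad) and within 20 mm of its start (((horizontal distance between spectrometer and mat1 below 0.3 m and horizontal distance between bottle_a and mat1 below 0.014 m and horizontal distance between bottle_b and mat2 below 0.014 m and horizontal distance between bottle_c and mat3 below 0.014 m and horizontal distance between bottle_d and mat4 below 0.014 m) or (horizontal distance between spectrometer and mat4 below 0.3 m and horizontal distance between bottle_a and mat4 below 0.014 m and horizontal distance between bottle_b and mat3 below 0.014 m and horizontal distance between bottle_c and mat2 below 0.014 m and horizontal distance between bottle_d and mat1 below 0.014 m)) and height (world z) of bottle_a between 0.007 and 0.014 m and angle between each of bottle_a, bottle_b, bottle_c, bottle_d's own z axis and vertical below 0.08 rad and linear speed of each of bottle_a, bottle_b, bottle_c, bottle_d below 0.02 m/s and angular speed of each of bottle_a, bottle_b, bottle_c, bottle_d below 0.2 rad/s and height (world z) of bottle_b between 0.007 and 0.014 m and height (world z) of bottle_c between 0.007 and 0.014 m and height (world z) of bottle_d between 0.007 and 0.014 m and distance of beaker from where it was at the start of the episode below 0.02 m and angle between beaker's own z axis and vertical below 0.1 rad); the robot touches nothing.
It fails at once if a bottle is tipped over (more than 0.6 rad from upright) (angle between any of bottle_a, bottle_b, bottle_c, bottle_d's own z axis and vertical above 0.6 rad).
It fails at once if the steel beaker is moved by more than 30 mm or knocked over (distance of beaker from where it was at the start of the episode above 0.03 m or angle between beaker's own z axis and vertical above 0.6 rad).
It also fails if it takes over 106 s, if anything falls off the work surface, if the arm or the gripper's body presses on something with over 40 N, if the wrist force passes 120 N, or if a joint passes its speed limit or range.

## Working session

There is one attempt and no reset: what is moved stays moved. The work goes in short steps, Python scripts to look and compute and a shell command to move; the robot and the scene stay as the last step left them, time stands still between calls to the robot, and variables do not carry over. Pictures are saved under pics/ and viewed, and the job is handed in when it is done.

```bash
mkdir -p pics
cat > h.py <<'E'
import numpy as np,cv2
from scipy.spatial.transform import Rotation as R
from workcell import env
def rot(q): return R.from_quat([q[1],q[2],q[3],q[0]]).as_matrix()
def cam(n):
    c=env.read_camera(n); c['K']=np.array([[c['fx'],0,c['cx']],[0,c['fy'],c['cy']],[0,0,1.]]); c['R']=rot(c['orientation']); c['o']=np.array(c['origin']);c['Dn']=np.array(c['D'],float); return c
def save(c,f): cv2.imwrite('pics/'+f,c['pixels'][...,::-1])
def cloud(c):
    h,w=c['depth'].shape
    v,u=np.mgrid[0:h,0:w]
    p=cv2.undistortPoints(np.stack([u,v],-1).reshape(-1,1,2).astype(float),c['K'],c['Dn']).reshape(h,w,2)
    P=np.dstack([p,np.ones((h,w))])*c['depth'][...,None]
    P=P@c['R'].T+c['o']; P[c['depth']<=0]=np.nan
    return P
def ray(c,row,col,z):
    p=cv2.undistortPoints(np.array([[[col,row]]],float),c['K'],c['Dn']).ravel()
    d=c['R']@np.array([p[0],p[1],1]); t=(z-c['o'][2])/d[2]; return c['o']+t*d
E
python3 - <<'E'
from h import *
s=env.get_state();print(s, env.nose_length)
for n in ['scene','side','wrist']:
    c=cam(n);save(c,n+'0.png');print(n,c['o'],c['R'][:,2]);np.savez('pics/'+n+'0.npz',P=cloud(c),rgb=c['pixels'])
    for t in ['bottle_a','mat1','spectrometer','beaker']:
        print(t,[(np.round(d['location']).tolist(),round(d['score'],2)) for d in env.find_in(n,t)][:8])
E
```

```text
{'clock': 0.0, 'joint_pos': array([ 1.11337563e+00,  3.14001371e-01,  4.50045489e-02,  1.30357574e+00,
       -3.03177967e-05,  1.43122683e+00]), 'qvel': array([ 6.16254618e-04, -1.38882737e-04, -1.00039335e-04,  4.92239045e-05,
       -1.75813940e-04,  2.91155097e-03]), 'tau': array([-3.53822670e-04, -4.80627394e+01,  2.98533189e+01,  1.93248794e-02,
       -1.38367268e-04, -8.68980322e-06]), 'tcp_pos': array([0.1794662 , 0.54571305, 0.20481879]), 'orientation': array([-2.46690423e-04,  1.58257363e-01,  9.87397498e-01, -8.53301259e-04]), 'wrist_force': array([ 0.11984471, -0.06420149, -0.00882145]), 'ft_torque': array([-0.02900484, -0.03741844, -0.056054  ]), 'finger_gap': 0.08527806143688878} 0.011
scene [ 0.84043794 -0.41853862  0.78593265] [-0.29603027  0.50321771 -0.81187315]
bottle_a [([215.0, 221.0], 0.97), ([117.0, 334.0], 0.94), ([245.0, 196.0], 0.83), ([207.0, 264.0], 0.75), ([152.0, 314.0], 0.75), ([175.0, 288.0], 0.74), ([187.0, 246.0], 0.65), ([291.0, 302.0], 0.58)]
mat1 [([253.0, 314.0], 0.91), ([289.0, 303.0], 0.91), ([194.0, 353.0], 0.63), ([222.0, 336.0], 0.57)]
spectrometer [([156.0, 404.0], 0.85)]
beaker [([288.0, 206.0], 0.96), ([252.0, 318.0], 0.42), ([224.0, 339.0], 0.27), ([290.0, 302.0], 0.21)]
side [0.44424251 0.56678739 0.62166921] [ 0.16179249 -0.68695976 -0.7084557 ]
bottle_a [([218.0, 372.0], 0.91), ([177.0, 377.0], 0.76), ([198.0, 410.0], 0.72), ([275.0, 358.0], 0.66), ([166.0, 409.0], 0.63), ([316.0, 339.0], 0.62), ([137.0, 415.0], 0.57), ([247.0, 285.0], 0.54)]
mat1 [([207.0, 294.0], 0.79), ([178.0, 308.0], 0.75), ([158.0, 312.0], 0.72), ([248.0, 286.0], 0.69)]
spectrometer [([302.0, 216.0], 0.64)]
beaker [([128.0, 381.0], 0.73)]
wrist [0.10418876 0.57134266 0.37443587] [ 0.2975857  -0.0979223  -0.94965993]
bottle_a [([392.0, 21.0], 0.63)]
mat1 []
spectrometer []
beaker []
```

View pics/scene0.png

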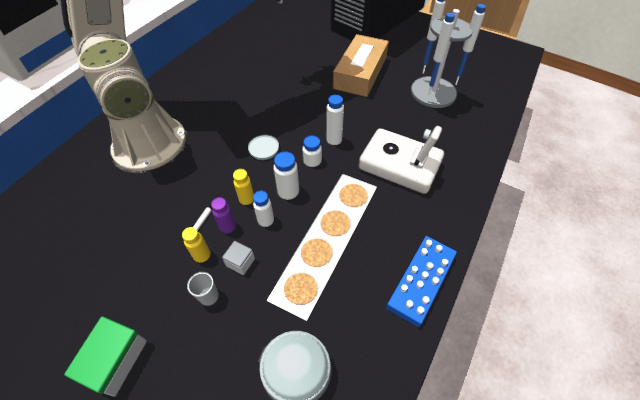

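View pics/side0.png

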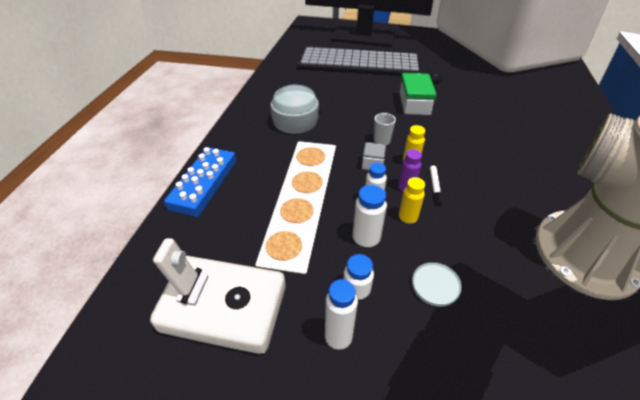

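Run:
```python
import numpy as np
from scipy.ndimage import label
A=np.load('pics/scene0.npz');B=np.load('pics/side0.npz')
import cv2
for nm,D in (('scene',A),('side',B)):
    P=D['P'];rgb=D['rgb'];hsv=cv2.cvtColor(rgb,cv2.COLOR_RGB2HSV)
    m=(hsv[...,0]>95)&(hsv[...,0]<130)&(hsv[...,1]>120)&(hsv[...,2]>60)
    L,n=label(m)
    for i in range(1,n+1):
        k=L==i
        if k.sum()<40: continue
        v,u=np.nonzero(k);Q=P[k];Q=Q[~np.isnan(Q[:,0])]
        if len(Q)<10: continue
        zt=np.percentile(Q[:,2],95);T=Q[Q[:,2]>zt-.006]
        print(nm,'px',int(v.mean()),int(u.mean()),k.sum(),'z',zt.round(3),'mid',((T.max(0)+T.min(0))/2).round(3),'ext',(T.max(0)-T.min(0)).round(3),np.median(T,0).round(3),np.median(hsv[k],0))
```

```text
scene px 31 182 3781 z -0.02 mid [-0.375  0.528 -0.011] ext [0.266 0.558 0.03 ] [-0.499  0.569 -0.018] [109. 176.  87.]
scene px 7 480 67 z 0.304 mid [0.718 0.671 0.301] ext [0.022 0.022 0.006] [0.718 0.667 0.302] [109. 177. 113.]
scene px 16 449 70 z 0.304 mid [0.659 0.571 0.301] ext [0.02  0.019 0.006] [0.66  0.571 0.303] [109. 177. 113.]
scene px 50 45 875 z 0.107 mid [-0.409  0.111  0.193] ext [0.426 0.197 0.184] [-0.616  0.096  0.106] [109. 176.  89.]
scene px 52 427 112 z 0.155 mid [0.604 0.669 0.155] ext [0.013 0.007 0.01 ] [0.605 0.67  0.154] [109. 174. 106.]
scene px 63 462 113 z 0.157 mid [0.719 0.665 0.157] ext [0.012 0.006 0.011] [0.719 0.666 0.157] [109. 175. 102.]
scene px 73 433 99 z 0.155 mid [0.659 0.57  0.154] ext [0.011 0.011 0.008] [0.66  0.569 0.154] [109. 175. 107.]
scene px 130 45 5119 z -0.02 mid [-0.376 -0.111 -0.012] ext [0.265 0.494 0.028] [-0.5   -0.07  -0.019] [109. 176.  87.]
scene px 100 334 183 z 0.152 mid [0.479 0.285 0.15 ] ext [0.037 0.038 0.008] [0.48  0.282 0.15 ] [109. 200. 218.]
scene px 142 311 219 z 0.076 mid [0.466 0.181 0.074] ext [0.042 0.0
[... 512 characters left out ...]
124.]
side px 84 622 1978 z -0.028 mid [-0.378 -0.997 -0.017] ext [0.257 0.572 0.034] [-0.501 -1.144 -0.024] [109. 181.  70.]
side px 184 200 2054 z 0.031 mid [ 0.864 -0.009  0.031] ext [0.09  0.202 0.013] [0.859 0.014 0.029] [108. 210. 232.]
side px 169 377 214 z 0.101 mid [ 0.464 -0.047  0.098] ext [0.031 0.034 0.007] [ 0.464 -0.044  0.099] [108. 210. 226.]
side px 195 371 541 z 0.126 mid [0.464 0.058 0.123] ext [0.05  0.051 0.007] [0.464 0.061 0.124] [107. 210. 243.]
side px 265 359 554 z 0.076 mid [0.464 0.184 0.074] ext [0.042 0.043 0.007] [0.464 0.186 0.075] [107. 208. 244.]
side px 292 341 612 z 0.151 mid [0.478 0.286 0.149] ext [0.037 0.038 0.007] [0.478 0.288 0.15 ] [107. 207. 244.]
```

Four blue caps are at scene px (100,334), (142,311), (160,284) and (197,260). The spectrophotometer is at (156,404), at the +y end, so bottle_a goes on mat1. Next I'll measure the mats and obstacles.

Run:
```python
import numpy as np,cv2
from scipy.ndimage import label
for nm in ('scene','side'):
    D=np.load(f'pics/{nm}0.npz');P=D['P'];rgb=D['rgb'];hsv=cv2.cvtColor(rgb,cv2.COLOR_RGB2HSV)
    z=P[...,2]
    m=((hsv[...,0]<25)&(hsv[...,1]>60)&(hsv[...,2]>120)&(z<.02)&(z>-.005)&(P[...,0]>.5)&(P[...,0]<.8)).astype(np.uint8)
    m=cv2.morphologyEx(m,cv2.MORPH_CLOSE,np.ones((3,3)))
    L,n=label(m)
    for i in range(1,n+1):
        k=L==i
        if k.sum()<100: continue
        Q=P[k];Q=Q[~np.isnan(Q[:,0])]
        (c,r)=cv2.minEnclosingCircle(Q[:,:2].astype(np.float32))
        print(nm,'mat',Q.mean(0).round(4),'minmax mid',((Q.max(0)+Q.min(0))/2).round(4)[:2],np.round(c,4),round(r,4),k.sum())
    # obstacles
    m=(z>.02)&(P[...,0]>.25)&(P[...,0]<.85)&(P[...,1]>-.45)&(P[...,1]<.5)
    G=np.zeros((60,95))
    ix=((P[...,0][m]-.25)/.01).astype(int);iy=((P[...,1][m]+.45)/.01).astype(int)
    np.maximum.at(G,(ix,iy),z[m])
    L,n=label(G>.02)
    for i in range(1,n+1):
        a,b=np.nonzero(L==i)
        if len(a)>2: print(nm,'obj x',.25+a.min()*.01,.26+a.max()*.01,'y',round(-.45+b.min()*.01,2),round(-.44+b.max()*.01,2),'h',G[L==i].max().round(3))
```

```text
scene mat [0.6237 0.1236 0.0093] minmax mid [0.6235 0.1248] [0.623  0.1239] 0.0385 510
scene mat [0.6239 0.0249 0.0093] minmax mid [0.623  0.0252] [0.6219 0.0254] 0.0391 598
scene mat [ 0.6251 -0.0684  0.0096] minmax mid [ 0.6249 -0.0674] [ 0.6251 -0.0672] 0.0377 704
scene mat [ 0.64   -0.1634  0.01  ] minmax mid [ 0.6387 -0.1628] [ 0.6391 -0.1632] 0.0378 836
scene obj x 0.33999999999999997 0.43000000000000005 y -0.45 -0.42 h 0.076
scene obj x 0.36 0.41000000000000003 y -0.05 0.0 h 0.101
scene obj x 0.36 0.45 y 0.48 0.5 h 0.072
scene obj x 0.37 0.42000000000000004 y -0.23 -0.18 h 0.104
scene obj x 0.37 0.42000000000000004 y -0.14 -0.09 h 0.103
scene obj x 0.43 0.5 y 0.15 0.21 h 0.078
scene obj x 0.44 0.5 y -0.31 -0.25 h 0.072
scene obj x 0.44 0.49 y -0.08 -0.03 h 0.102
scene obj x 0.44 0.5 y 0.02 0.08 h 0.127
scene obj x 0.45 0.51 y -0.21 -0.15 h 0.051
scene obj x 0.45 0.51 y 0.26 0.31 h 0.154
scene obj x 0.5800000000000001 0.8 y 0.2 0.36 h 0.166
scene obj x 0.65 0.8 y -0.39 -0.24 h 0.105
scene obj x 0.8200000000000001 0.85 y -0.12 0.09 h 0.046
side mat [ 0.6376 -0.1591  0.0089] minm
[... 235 characters left out ...]
e mat [0.6215 0.1274 0.0092] minmax mid [0.6221 0.126 ] [0.6216 0.126 ] 0.0377 844
side obj x 0.33 0.43000000000000005 y -0.45 -0.41 h 0.074
side obj x 0.36 0.41000000000000003 y -0.23 -0.18 h 0.102
side obj x 0.36 0.41000000000000003 y -0.04 0.01 h 0.102
side obj x 0.37 0.42000000000000004 y -0.13 -0.08 h 0.102
side obj x 0.43 0.5 y 0.03 0.09 h 0.127
side obj x 0.43 0.49 y 0.16 0.21 h 0.078
side obj x 0.44 0.5 y -0.31 -0.25 h 0.072
side obj x 0.44 0.49 y -0.07 -0.02 h 0.101
side obj x 0.45 0.51 y -0.2 -0.14 h 0.05
side obj x 0.45 0.51 y 0.26 0.31 h 0.153
side obj x 0.5800000000000001 0.79 y 0.21 0.36 h 0.166
side obj x 0.64 0.79 y -0.37 -0.24 h 0.104
side obj x 0.81 0.85 y -0.11 0.1 h 0.044
```

```bash
python3 -m creep '{"hand":[85,85,85,85,85],"delta_pos":[[0,0,0],[0,0,0],[0,0,0],[0,0,0],[0,0,0]],"turn":[-1,-1,-1,-0.65,0]}' 40
python3 -m creep '{"hand":[85,85,85,85,85],"delta_pos":[[-0.03,-0.037,0],[-0.03,-0.037,0],[-0.03,-0.037,0],[-0.03,-0.037,0],[-0.03,-0.037,0]],"turn":[0,0,0,0,0]}'
python3 -m creep '{"hand":[85,85,85,85,85],"delta_pos":[[-0.03,-0.037,0],[-0.03,-0.037,0],[-0.03,-0.037,0],[-0.03,-0.037,0],[-0.03,-0.037,0]],"turn":[0,0,0,0,0]}'
```

```text
clock: 1.17
tcp_pos: [0.1797, 0.5462, 0.2057]
orientation: [0.0, -0.001, 1.0, 0.0]
wrist_force: [0.0, -0.4, 0.1]
finger_gap: 0.0852
clock: 1.58
tcp_pos: [0.3005, 0.397, 0.2058]
orientation: [0.0, 0.0, 1.0, 0.0]
wrist_force: [0.4, 0.1, 0.6]
finger_gap: 0.0849
clock: 2.0
tcp_pos: [0.4208, 0.2489, 0.206]
orientation: [0.0, 0.001, 1.0, 0.0]
wrist_force: [0.8, 0.9, -0.2]
finger_gap: 0.0851
```

Run:
```python
import cv2
for n in ('scene','side'):
    a=cv2.imread(f'pics/{n}0.png')
    a=a[170:325,260:390] if n=='scene' else a[140:275,250:345]
    cv2.imwrite(f'pics/z_{n}.png',cv2.resize(a,None,fx=4,fy=4)[:600])
```

```text
(no output)
```

View pics/z_scene.png

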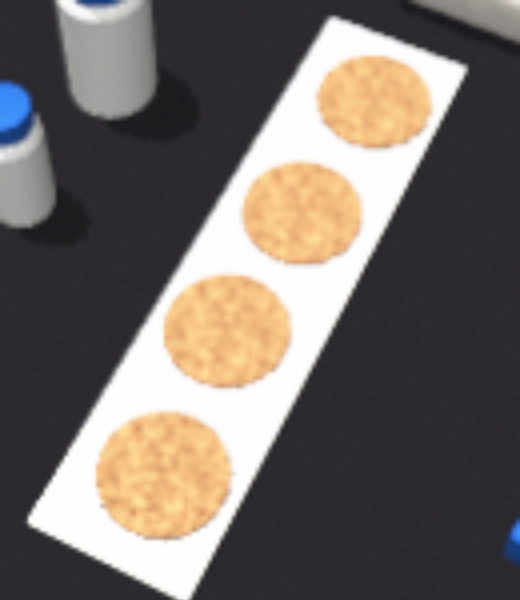

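```bash
python3 -m creep '{"hand":[85,85,85,85,85],"delta_pos":[[-0.028,-0.041,0],[-0.027,-0.041,0],[0,0,0],[0,0,0],[0,0,0]],"turn":[0,0,0,0,0]}'
python3 - <<'E'
from h import *
c=cam('wrist');save(c,'w1.png');s=env.get_state();print(s['tcp_pos'],s['joint_pos'])
P=cloud(c);hsv=cv2.cvtColor(c['pixels'],cv2.COLOR_RGB2HSV)
from scipy.ndimage import label
m=(hsv[...,0]>95)&(hsv[...,0]<130)&(hsv[...,1]>120)&(hsv[...,2]>60)
L,n=label(m)
for i in range(1,n+1):
    k=L==i
    if k.sum()<100: continue
    Q=P[k];Q=Q[~np.isnan(Q[:,0])]
    T=Q[Q[:,2]>np.percentile(Q[:,2],95)-.005]
    print(np.argwhere(k).mean(0),((T.max(0)+T.min(0))/2).round(4),(T.max(0)-T.min(0)).round(3))
E
```

```text
clock: 2.42
tcp_pos: [0.4637, 0.1848, 0.2057]
orientation: [-0.0, 0.001, 1.0, 0.0]
wrist_force: [0.9, -0.4, 1.0]
finger_gap: 0.0848
[0.46332811 0.18542947 0.20568901] [ 2.19385426e-01  1.66492529e-01 -1.44907202e-01  1.25980643e+00
  4.63368704e-04  2.18833361e-01]
[184.92843327 314.1308833 ] [0.464  0.1822 0.0746] [0.043 0.042 0.006]
[199.13058187 167.13058187] [0.4645 0.0567 0.1248] [0.049 0.049 0.006]
[192.30441286  71.49513837] [ 0.4649 -0.049   0.0996] [0.033 0.034 0.006]
[225.35721295 441.53581943] [0.4784 0.2839 0.1495] [0.038 0.037 0.006]
[341.35964912 634.14035088] [0.6571 0.5683 0.0902] [0.007 0.005 0.007]
[395.53968254 146.15873016] [0.6501 0.0125 0.1549] [0.348 0.24  0.286]
```

```bash
python3 -m creep '{"hand":[85,85,85,85,85],"delta_pos":[[-0.001,-0.0035,0.04],[0,0,0.05],[0,0,0.05],[0,0,0.045],[0,0,0.04]],"turn":[0,0,0,0,0]}'
python3 -m creep '{"hand":[85,60,40,40,40],"delta_pos":[[0,0,0],[0,0,0],[0,0,0],[0,0,0],[0,0,0]],"turn":[0,0,0,0,0]}' 40
```

```text
clock: 2.88
tcp_pos: [0.4629, 0.1836, 0.0239]
orientation: [-0.0, -0.002, 1.0, 0.0]
wrist_force: [1.3, 0.4, 0.1]
finger_gap: 0.085
clock: 3.3
tcp_pos: [0.4671, 0.1829, 0.0284]
orientation: [0.003, -0.001, 1.0, 0.001]
wrist_force: [-1.5, 0.7, 3.9]
finger_gap: 0.0428
```

Run:
```python
from h import *
s=env.get_state();print(s['tcp_pos'],s['finger_gap'],s['wrist_force'])
for n in ('wrist','scene','side'):
    c=cam(n);save(c,n+'2.png')
a=[cv2.imread('pics/%s2.png'%n) for n in('scene','side')]
cv2.imwrite('pics/c2.png',np.vstack([cv2.resize(a[0][90:240,220:400],(540,300)),cv2.resize(a[1][180:360,270:460],(540,300))]))
```

```text
[0.4670609  0.18287872 0.02844148] 0.04284019183503399 [-1.51041751  0.73855167  3.87811992]
```

View pics/c2.png

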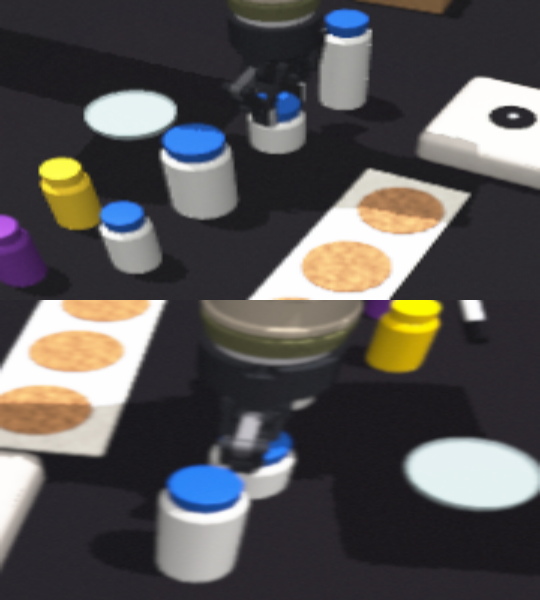

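View pics/wrist2.png

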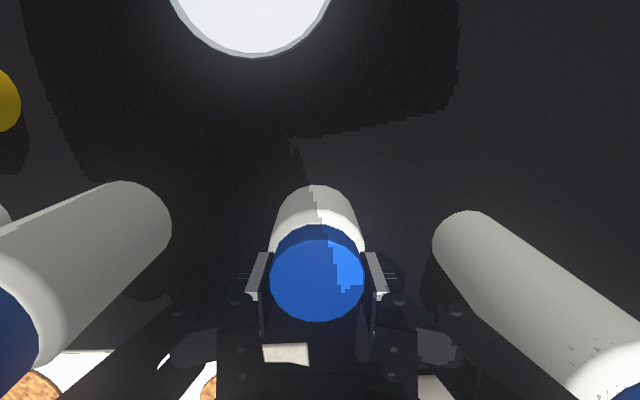

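Run:
```python
from h import *
c=cam('wrist');P=cloud(c);hsv=cv2.cvtColor(c['pixels'],cv2.COLOR_RGB2HSV)
print(c['o'],env.get_state()['tcp_pos'])
for (v,u) in [(275,318),(240,318),(210,318),(160,318),(270,255),(290,252),(275,380),(260,375),(290,375),(300,318),(45,250)]: print(v,u,P[v,u].round(4),c['pixels'][v,u])
b=(hsv[...,0]>95)&(hsv[...,0]<130)&(hsv[...,1]>120);b[:, :230]=0;b[:,420:]=0
Q=P[b];print(np.nanpercentile(Q,[1,50,99],axis=0).round(4))
for n in ('scene','side'):
    c=cam(n);P=cloud(c);
    m=(abs(P[...,0]-.465)<.05)&(abs(P[...,1]-.183)<.07)&(P[...,2]>.005)
    hsv=cv2.cvtColor(c['pixels'],cv2.COLOR_RGB2HSV)
    d=m&(hsv[...,2]<70)&(P[...,2]<.09)
    Q=P[d];print(n,'dark',len(Q),Q[np.argsort(Q[:,2])][:12].round(3))
    w=m&(hsv[...,2]>100)&(hsv[...,1]<60);Q=P[w];print('white',np.nanpercentile(Q,[1,50,99],axis=0).round(4))
    w=m&(hsv[...,2]>60)&(hsv[...,1]>120);Q=P[w];print('cap',np.nanpercentile(Q,[1,50,99],axis=0).round(4))
```

```text
[0.38662926 0.18253261 0.19676282] [0.46696164 0.18285579 0.0284125 ]
275 318 [0.4601 0.1834 0.0761] [ 44  89 173]
240 318 [0.4435 0.1833 0.0754] [ 57  98 175]
210 318 [0.4394 0.1835 0.0491] [234 236 230]
160 318 [0.4233 0.1838 0.0006] [49 46 48]
270 255 [0.4562 0.1563 0.0784] [95 96 99]
290 252 [0.4568 0.1577 0.0925] [94 95 96]
275 380 [0.4566 0.2093 0.082 ] [126 127 130]
260 375 [0.4565 0.2094 0.0692] [126 129 132]
290 375 [0.4565 0.2052 0.093 ] [37 40 54]
300 318 [0.4732 0.1834 0.0758] [ 38  86 171]
45 250 [0.3594 0.1478 0.0152] [236 237 239]
[[0.4427 0.1625 0.061 ]
 [0.4601 0.1829 0.0756]
 [0.4842 0.2035 0.077 ]]
scene dark 57 [[0.478 0.205 0.058]
 [0.478 0.209 0.059]
 [0.477 0.206 0.061]
 [0.477 0.205 0.066]
 [0.475 0.152 0.066]
 [0.473 0.15  0.067]
 [0.467 0.15  0.068]
 [0.477 0.206 0.069]
 [0.464 0.15  0.07 ]
 [0.475 0.151 0.071]
 [0.474 0.206 0.071]
 [0.473 0.15  0.072]]
white [[0.4337 0.1314 0.0137]
 [0.4802 0.15   0.3802]
 [0.5139 0.1954 0.4694]]
cap [[0.4458 0.1518 0.0616]
 [0.4778 0.1819 0.0747]
 [0.4866 0.24   0.152 ]]
side dark 28 [[0.465 0.216 0.067]
 [0.468 0.217 0.068]
 [0.461 0.218 0.068]
 [0.463 0.218 0.069]
 [0.467 0.217 0.069]
 [0.469 0.216 0.07 ]
 [0.467 0.216 0.07 ]
 [0.463 0.218 0.071]
 [0.47  0.218 0.072]
 [0.465 0.217 0.073]
 [0.462 0.219 0.073]
 [0.47  0.217 0.073]]
white [[0.4165 0.1891 0.0356]
 [0.4617 0.218  0.3969]
 [0.5034 0.2376 0.5157]]
cap [[0.4158 0.1731 0.0605]
 [0.4494 0.1942 0.0752]
 [0.4718 0.2463 0.384 ]]
```

Run:
```python
import cv2,numpy as np
a=cv2.imread('pics/scene2.png')[105:160,280:345]; b=cv2.imread('pics/side2.png')[200:290,300:400]
cv2.imwrite('pics/c3.png',np.hstack([cv2.resize(a,(390,400),interpolation=2),cv2.resize(b,(400,400),interpolation=2)]))
```

```text
(no output)
```

View pics/c3.png

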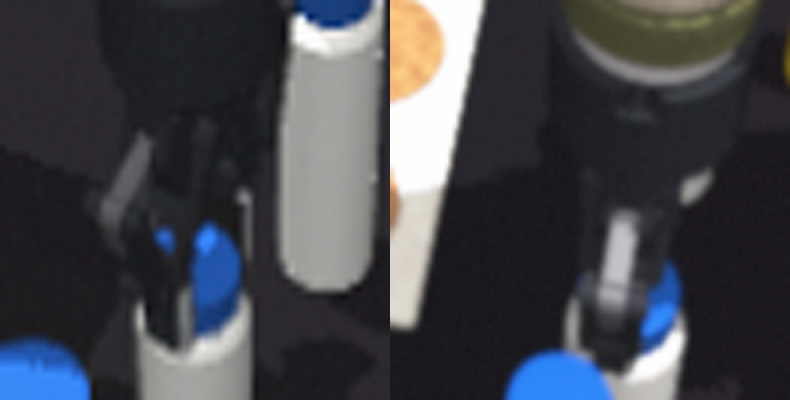

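Fingers sit about 35 mm higher than the TCP figure suggests: in both views (scene px ~(142,311), side px ~(265,359)) they hold bottle_d by its cap, with the bottle upright. The cap grip looks usable, so I'll lift slowly and check.

```bash
python3 -m creep '{"hand":[35,35,35,35,35],"delta_pos":[[0,0,-0.005],[0,0,-0.015],[0,0,-0.02],[0,0,-0.02],[0,0,-0.01]],"turn":[0,0,0,0,0]}' 60
python3 - <<'E'
from h import *
c=cam('wrist');save(c,'w4.png');P=cloud(c);hsv=cv2.cvtColor(c['pixels'],cv2.COLOR_RGB2HSV);s=env.get_state();print(s['tcp_pos'],s['wrist_force'],s['finger_gap'])
b=(hsv[...,0]>95)&(hsv[...,0]<130)&(hsv[...,1]>120);b[:, :230]=0;b[:,420:]=0
Q=P[b];print(np.nanpercentile(Q,[1,50,99],axis=0).round(4))
c=cam('scene');save(c,'s4.png');P=cloud(c)
m=(abs(P[...,0]-.465)<.05)&(abs(P[...,1]-.183)<.05)&(P[...,2]>.005)&(c['pixels'].min(-1)>100)
print(np.nanpercentile(P[m],[1,50,99],axis=0).round(3))
cv2.imwrite('pics/s4c.png',cv2.resize(c['pixels'][80:200,250:400,::-1],(750,600)))
E
```

```text
clock: 4.02
tcp_pos: [0.4661, 0.1823, 0.0843]
orientation: [0.002, -0.0, 1.0, 0.0]
wrist_force: [0.2, -0.3, -2.0]
finger_gap: 0.0419
[0.46682023 0.18247739 0.08515861] [ 1.61513676  0.80140971 -0.09966186] 0.042097573737552595
[[0.4419 0.1621 0.117 ]
 [0.4591 0.1824 0.1313]
 [0.483  0.2022 0.1326]]
[[0.436 0.134 0.063]
 [0.479 0.15  0.419]
 [0.514 0.188 0.468]]
```

View pics/s4c.png

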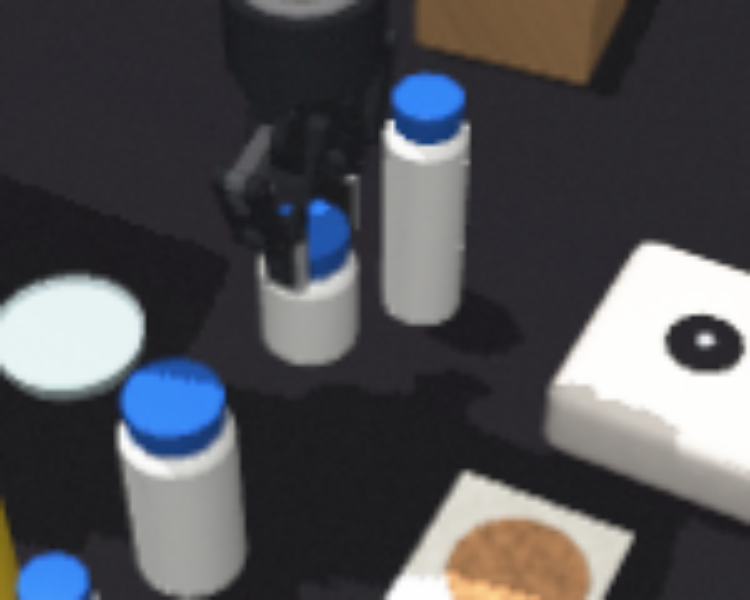

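```bash
python3 -m creep '{"hand":[35,35,35,35,35],"delta_pos":[[-0.015,0,0],[-0.025,0,0],[-0.03,0,0],[-0.025,-0.005,0],[-0.015,-0.015,0]],"turn":[0,0,0,0,0]}'
python3 -m creep '{"hand":[35,35,35,35,35],"delta_pos":[[-0.01,-0.03,0],[-0.01,-0.035,0],[-0.01,-0.035,0],[-0.01,-0.035,0],[-0.01,-0.035,0]],"turn":[0,0,0,0,0]}'
python3 -m creep '{"hand":[35,35,35,35,35],"delta_pos":[[-0.01,-0.035,0],[-0.01,-0.035,0],[-0.01,-0.035,0],[-0.01,-0.035,0],[-0.01,-0.035,0]],"turn":[0,0,0,0,0]}'
python3 -m creep '{"hand":[35,35,35,35,35],"delta_pos":[[-0.005,-0.03,0],[-0.005,-0.02,0],[0,-0.014,0],[0,0,0],[0,0,0]],"turn":[0,0,0,0,0]}'
cat > look.py <<'E'
import sys
from h import *
from scipy.ndimage import label
c=cam('wrist');save(c,sys.argv[1]);P=cloud(c);hsv=cv2.cvtColor(c['pixels'],cv2.COLOR_RGB2HSV);s=env.get_state();t=s['tcp_pos'];print('tcp',t.round(4),'F',s['wrist_force'].round(1),'gap',s['finger_gap'].round(4),'t',s['clock'])
m=(hsv[...,0]>95)&(hsv[...,0]<130)&(hsv[...,1]>120)&(hsv[...,2]>40)
L,n=label(m)
for i in range(1,n+1):
    k=L==i
    if k.sum()<300: continue
    Q=P[k];Q=Q[~np.isnan(Q[:,0])]
    if len(Q)<50: continue
    T=Q[Q[:,2]>np.percentile(Q[:,2],95)-.006]
    print('cap px',np.argwhere(k).mean(0).round(),((T.max(0)+T.min(0))/2).round(4),(T.max(0)-T.min(0)).round(3))
z=P[...,2]
m=((hsv[...,0]<25)&(hsv[...,1]>60)&(hsv[...,2]>60)&(z<.02)&(z>-.005)&(P[...,0]>.5)&(P[...,0]<.8)).astype(np.uint8)
m=cv2.morphologyEx(m,cv2.MORPH_CLOSE,np.ones((5,5)))
L,n=label(m)
for i in range(1,n+1):
    k=L==i
    if k.sum()<1000: continue
    Q=P[k];Q=Q[~np.isnan(Q[:,0])]
    cc,r=cv2.minEnclosingCircle(Q[:,:2].astype(np.float32));print('mat',np.round(cc,4),round(r,4))
E
python3 look.py w5.png
```

```text
clock: 4.53
tcp_pos: [0.5546, 0.1667, 0.0808]
orientation: [0.0, -0.001, 1.0, 0.0]
wrist_force: [-0.5, 0.3, -1.1]
finger_gap: 0.0416
clock: 4.95
tcp_pos: [0.5921, 0.0284, 0.0808]
orientation: [-0.001, -0.0, 1.0, 0.0]
wrist_force: [0.1, 0.1, -1.3]
finger_gap: 0.0421
clock: 5.37
tcp_pos: [0.632, -0.1117, 0.0807]
orientation: [-0.001, -0.0, 1.0, 0.0]
wrist_force: [1.0, 0.2, -1.3]
finger_gap: 0.0422
clock: 5.78
tcp_pos: [0.6403, -0.1607, 0.0812]
orientation: [-0.001, -0.0, 1.0, 0.001]
wrist_force: [0.2, -0.1, -2.1]
finger_gap: 0.0423Traceback (most recent call last):
  File "look.py", line 4, in <module>
    c=cam('wrist');save(c,sys.argv[1]);P=cloud(c);hsv=cv2.cvtColor(c['pixels'],cv2.COLOR_RGB2HSV);s=env.get_state();t=s['tcp_pos'];print('tcp',t.round(4),'F',s['wrist_force'].round(1),'gap',s['finger_gap'].round(4),'t',s['clock'])
                                                                                                                                                                                              ^^^^^^^^^^^^^^^^^^^^^
AttributeError: 'float' object has no attribute 'round'
```

View pics/w5.png

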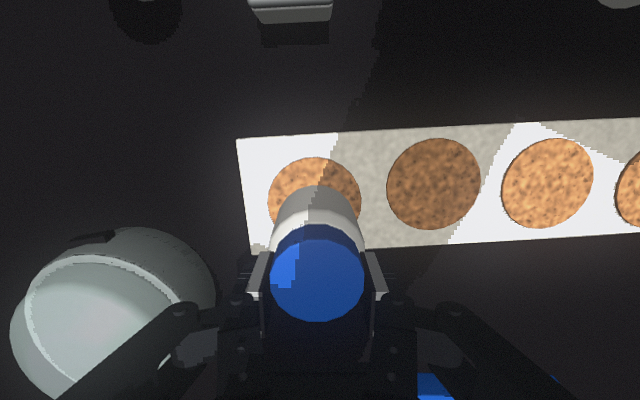

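```bash
sed -i "s/s\['finger_gap'\].round(4)/round(s['finger_gap'],4)/" look.py; python3 look.py w5b.png
python3 - <<'E'
from h import *
# side-on: bottom of the bottle in scene view
c=cam('side');save(c,'sd5.png')
cv2.imwrite('pics/sd5c.png',cv2.resize(c['pixels'][100:280,240:440,::-1],(660,594)))
E
```

```text
tcp [ 0.6405 -0.1596  0.0815] F [ 0.3  0.3 -1.9] gap 0.0423 t 5.8833
cap px [276. 316.] [ 0.6378 -0.1601  0.1271] [0.044 0.042 0.008]
cap px [388. 431.] [ 0.7267 -0.084   0.1116] [0.206 0.107 0.173]
mat [ 0.6258 -0.0675] 0.0392
mat [0.6251 0.0269] 0.04
mat [0.6293 0.1108] 0.0361
mat [ 0.6396 -0.1627] 0.0378
```

View pics/sd5c.png

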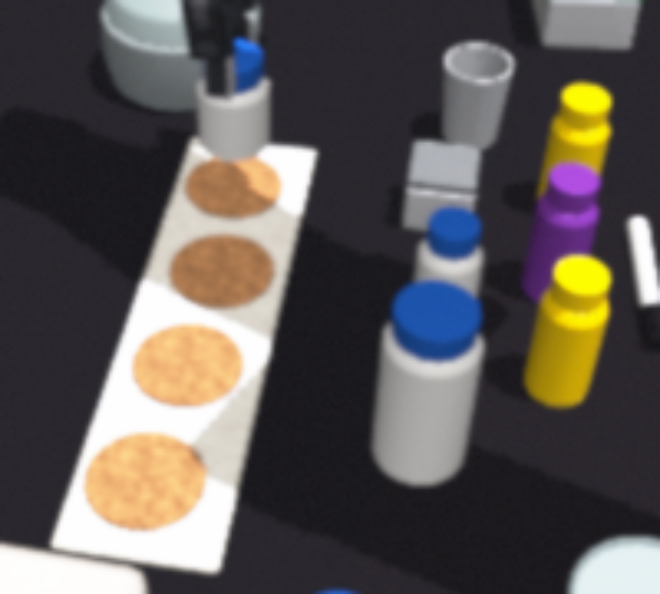

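```bash
python3 -m creep '{"hand":[35,35,35,35,35],"delta_pos":[[-0.001,-0.002,0.01],[0,0,0.015],[0,0,0.013],[0,0,0.008],[0,0,0.004]],"turn":[0,0,0,0,0]}'
python3 look.py w6.png
```

```text
clock: 6.35
tcp_pos: [0.6407, -0.1616, 0.0398]
orientation: [-0.001, -0.001, 1.0, 0.001]
wrist_force: [0.0, -0.2, -1.7]
finger_gap: 0.0425
tcp [ 0.6408 -0.1618  0.0398] F [-0.6  1.3 -2.2] gap 0.0419 t 6.4
cap px [276. 316.] [ 0.6383 -0.1619  0.0853] [0.044 0.042 0.007]
mat [ 0.6258 -0.0671] 0.0391
mat [0.6222 0.0283] 0.0414
mat [ 0.6395 -0.1624] 0.0379
```

Nearly down (cap 85 mm, i.e. bottom ≈ 10 mm). I'll nudge down 2 mm, release and rise.

```bash
python3 -m creep '{"hand":[35,35,35,55,70],"delta_pos":[[0,0,0.0015],[0,0,0.0015],[0,0,0],[0,0,0],[0,0,0]],"turn":[0,0,0,0,0]}'
python3 -m creep '{"hand":[85,85,85,85,85],"delta_pos":[[0,0,0],[0,0,0],[0,0,0],[0,0,-0.02],[0,0,-0.04]],"turn":[0,0,0,0,0]}'
python3 look.py w7.png
```

```text
clock: 6.82
tcp_pos: [0.6424, -0.1629, 0.0401]
orientation: [0.001, -0.0, 1.0, -0.0]
wrist_force: [-1.1, 0.1, -0.4]
finger_gap: 0.0651
clock: 7.23
tcp_pos: [0.6386, -0.1614, 0.0832]
orientation: [-0.004, -0.0, 1.0, 0.002]
wrist_force: [0.6, -0.3, -0.3]
finger_gap: 0.0846
tcp [ 0.6434 -0.1632  0.0932] F [2.  0.7 4.4] gap 0.0849 t 7.2833
cap px [243. 313.] [ 0.6391 -0.1634  0.0844] [0.043 0.042 0.007]
cap px [392. 487.] [ 0.7384 -0.0453  0.1017] [0.185 0.13  0.153]
mat [ 0.6257 -0.0672] 0.0391
mat [0.6247 0.0271] 0.0401
mat [0.6287 0.1119] 0.0356
mat [ 0.6393 -0.1625] 0.0379
```

```bash
python3 -m creep '{"hand":[85,85,85,85,85],"delta_pos":[[0,0,-0.046],[0.037,0.024,0],[0.037,0.024,0],[0.037,0.024,0],[0.037,0.024,0]],"turn":[0,0,0,0,0]}'
python3 -m creep '{"hand":[85,85,85,85,85],"delta_pos":[[0.037,0.024,0],[0.037,0.024,0],[0,0,0],[0,0,0],[0,0,0]],"turn":[0,0,0,0,0]}'
python3 look.py w8.png
```

```text
clock: 7.7
tcp_pos: [0.5225, -0.0854, 0.1244]
orientation: [0.001, -0.0, 1.0, -0.0]
wrist_force: [0.2, 0.3, 1.2]
finger_gap: 0.0851
clock: 8.12
tcp_pos: [0.4653, -0.0478, 0.1249]
orientation: [0.001, -0.001, 1.0, -0.0]
wrist_force: [1.1, 0.2, 0.6]
finger_gap: 0.0851
tcp [ 0.4657 -0.0482  0.1248] F [-0.7 -0.2 -0. ] gap 0.085 t 8.1667
cap px [235. 486.] [0.4642 0.0559 0.1242] [0.05  0.05  0.007]
cap px [223. 314.] [ 0.4646 -0.0493  0.0993] [0.034 0.033 0.008]
mat [0.6245 0.0245] 0.039
mat [ 0.6258 -0.0679] 0.0394
```

```bash
python3 -m creep '{"hand":[85,85,85,85,85],"delta_pos":[[0,-0.001,0.025],[0,0,0.03],[0,0,0.025],[0,0,0.01],[0,0,0]],"turn":[0,0,0,0,0]}'
python3 -m creep '{"hand":[60,28,28,28,28],"delta_pos":[[0,0,0],[0,0,0],[0,0,0],[0,0,0],[0,0,0]],"turn":[0,0,0,0,0]}' 60
python3 -m creep '{"hand":[28,28,28,28,28],"delta_pos":[[0,0,-0.005],[0,0,-0.015],[0,0,-0.015],[0,0,-0.01],[0,0,0]],"turn":[0,0,0,0,0]}'
python3 look.py w9.png
```

```text
clock: 8.58
tcp_pos: [0.4635, -0.0485, 0.0502]
orientation: [-0.002, 0.0, 1.0, 0.001]
wrist_force: [0.4, 0.4, 0.3]
finger_gap: 0.085
clock: 9.0
tcp_pos: [0.4654, -0.0488, 0.0534]
orientation: [0.001, -0.0, 1.0, -0.0]
wrist_force: [-0.9, 0.5, 3.9]
finger_gap: 0.0317
clock: 9.42
tcp_pos: [0.4654, -0.0486, 0.0899]
orientation: [0.002, -0.0, 1.0, -0.0]
wrist_force: [0.3, -0.2, -0.5]
finger_gap: 0.0322
tcp [ 0.4649 -0.0485  0.089 ] F [-0.7 -0.3 -1.7] gap 0.0317 t 9.4667
cap px [262. 522.] [0.4645 0.0558 0.1242] [0.05  0.05  0.008]
cap px [278. 317.] [ 0.4646 -0.0487  0.1355] [0.033 0.032 0.007]
mat [ 0.6183 -0.0622] 0.0354
```

```bash
python3 -m creep '{"hand":[28,28,28,28,28],"delta_pos":[[-0.015,0,0],[-0.025,-0.003,0],[-0.03,-0.005,0],[-0.03,-0.005,0],[-0.03,-0.005,0]],"turn":[0,0,0,0,0]}'
python3 -m creep '{"hand":[28,28,28,28,28],"delta_pos":[[-0.03,-0.005,0],[-0.025,0,0],[-0.015,0,0],[0,0,0],[0,0,0]],"turn":[0,0,0,0,0]}'
python3 look.py w10.png
```

```text
clock: 9.88
tcp_pos: [0.5685, -0.0626, 0.0872]
orientation: [-0.001, -0.0, 1.0, 0.0]
wrist_force: [0.6, 0.6, -1.7]
finger_gap: 0.0322
clock: 10.3
tcp_pos: [0.6236, -0.0664, 0.0867]
orientation: [-0.001, -0.0, 1.0, 0.0]
wrist_force: [-0.1, 0.0, -0.5]
finger_gap: 0.0321
tcp [ 0.623  -0.0663  0.0869] F [-0.3 -0.1 -1.7] gap 0.0323 t 10.35
cap px [259. 163.] [ 0.6388 -0.1631  0.0841] [0.043 0.043 0.007]
cap px [280. 317.] [ 0.6236 -0.0665  0.1323] [0.034 0.032 0.007]
cap px [392. 425.] [0.7194 0.0088 0.1075] [0.224 0.107 0.185]
mat [ 0.6253 -0.0679] 0.0385
mat [0.6252 0.0258] 0.0393
mat [0.6254 0.1238] 0.0396
mat [ 0.6398 -0.1633] 0.0388
```

```bash
python3 -m creep '{"hand":[28,28,28,28,28],"delta_pos":[[-0.0015,-0.001,0.008],[0,0,0.01],[0,0,0.007],[0,0,0.004],[0,0,0.001]],"turn":[0,0,0,0,0]}'
python3 -m creep '{"hand":[28,28,40,60,70],"delta_pos":[[0,0,0],[0,0,0],[0,0,0],[0,0,0],[0,0,0]],"turn":[0,0,0,0,0]}'
python3 -m creep '{"hand":[70,70,70,70,70],"delta_pos":[[0,0,0],[0,0,0],[0,0,-0.02],[0,0,-0.04],[0,0,-0.04]],"turn":[0,0,0,0,0]}'
python3 look.py w11.png
```

```text
clock: 10.77
tcp_pos: [0.6246, -0.0673, 0.0635]
orientation: [-0.0, -0.0, 1.0, 0.0]
wrist_force: [-0.4, 0.2, -1.0]
finger_gap: 0.0316
clock: 11.18
tcp_pos: [0.6256, -0.0675, 0.0644]
orientation: [0.0, -0.0, 1.0, -0.0]
wrist_force: [-0.2, 0.4, -0.8]
finger_gap: 0.0629
clock: 11.6
tcp_pos: [0.624, -0.0671, 0.1435]
orientation: [-0.002, -0.0, 1.0, 0.001]
wrist_force: [0.5, -0.9, 0.4]
finger_gap: 0.0704
tcp [ 0.6281 -0.068   0.152 ] F [ 1.6 -0.7  4.8] gap 0.0698 t 11.65
cap px [226. 195.] [ 0.639  -0.1637  0.0842] [0.043 0.044 0.007]
cap px [223. 316.] [ 0.6249 -0.0678  0.1101] [0.033 0.033 0.005]
cap px [354. 338.] [ 0.7266 -0.0446  0.1396] [0.239 0.131 0.228]
mat [ 0.6253 -0.068 ] 0.0382
mat [0.6242 0.0264] 0.0386
mat [0.6246 0.1248] 0.0393
mat [ 0.6399 -0.1621] 0.0383
```

```bash
python3 -m creep '{"hand":[85,85,85,85,85],"delta_pos":[[0.025,0.02,-0.01],[0.035,0.027,0],[0.035,0.027,0],[0.035,0.027,0],[0.035,0.027,0]],"turn":[0,0,0,0,0]}'
python3 -m creep '{"hand":[85,85,85,85,85],"delta_pos":[[0.036,0.026,0],[0,0,0],[0,0,0],[0,0,0],[0,0,0]],"turn":[0,0,0,0,0]}'
python3 look.py w12.png
```

```text
clock: 12.07
tcp_pos: [0.492, 0.0356, 0.1521]
orientation: [0.0, -0.0, 1.0, 0.0]
wrist_force: [-0.2, 1.7, 1.3]
finger_gap: 0.0851
clock: 12.48
tcp_pos: [0.4659, 0.0551, 0.1524]
orientation: [0.001, -0.0, 1.0, -0.0]
wrist_force: [0.6, 1.0, 0.4]
finger_gap: 0.085
tcp [0.4658 0.055  0.1522] F [-0.2  0.6  0.4] gap 0.0848 t 12.5333
cap px [219. 319.] [0.4642 0.0564 0.1243] [0.049 0.049 0.008]
cap px [250. 632.] [0.4821 0.2701 0.1433] [0.027 0.012 0.008]
mat [0.5709 0.111 ] 0.0946
mat [0.6251 0.0255] 0.0396
```

```bash
python3 -m creep '{"hand":[85,85,85,85,85],"delta_pos":[[0.001,0.001,0.025],[0,0,0.03],[0,0,0.025],[0,0,0.0125],[0,0,0]],"turn":[0,0,0,0,0]}'
python3 -m creep '{"hand":[65,42,42,42,42],"delta_pos":[[0,0,0],[0,0,0],[0,0,0],[0,0,0],[0,0,0]],"turn":[0,0,0,0,0]}' 60
python3 -m creep '{"hand":[42,42,42,42,42],"delta_pos":[[0,0,-0.005],[0,0,-0.015],[0,0,-0.015],[0,0,-0.01],[0,0,0]],"turn":[0,0,0,0,0]}'
python3 look.py w13.png
```

```text
clock: 12.95
tcp_pos: [0.4624, 0.056, 0.0757]
orientation: [-0.002, 0.0, 1.0, 0.0]
wrist_force: [-0.4, 0.5, 0.7]
finger_gap: 0.085
clock: 13.37
tcp_pos: [0.4655, 0.0564, 0.0798]
orientation: [0.002, -0.0, 1.0, -0.0]
wrist_force: [0.8, -0.4, 6.5]
finger_gap: 0.0481
clock: 13.78
tcp_pos: [0.4645, 0.0565, 0.1156]
orientation: [0.001, -0.0, 1.0, -0.0]
wrist_force: [0.2, 0.1, -2.8]
finger_gap: 0.0476
tcp [0.4642 0.0565 0.1147] F [ 0.7 -0.  -2.7] gap 0.0479 t 13.8333
cap px [275. 317.] [0.4636 0.0563 0.1597] [0.049 0.048 0.007]
cap px [384.  63.] [ 0.5436 -0.0956  0.155 ] [0.184 0.18  0.149]
mat [0.6241 0.1129] 0.0359
mat [0.6253 0.0253] 0.0395
```

```bash
python3 -m creep '{"hand":[42,42,42,42,42],"delta_pos":[[-0.015,0,0],[-0.025,-0.005,0],[-0.03,-0.008,0],[-0.03,-0.008,0],[-0.03,-0.008,0]],"turn":[0,0,0,0,0]}'
python3 -m creep '{"hand":[42,42,42,42,42],"delta_pos":[[-0.03,-0.007,0],[-0.025,-0.002,0],[-0.0155,0,0],[0,0,0],[0,0,0]],"turn":[0,0,0,0,0]}'
python3 look.py w14.png
```

```text
clock: 14.25
tcp_pos: [0.5679, 0.0332, 0.113]
orientation: [-0.001, -0.0, 1.0, 0.0]
wrist_force: [0.8, 0.8, -3.3]
finger_gap: 0.0479
clock: 14.67
tcp_pos: [0.6234, 0.0262, 0.1124]
orientation: [-0.001, -0.0, 1.0, 0.0]
wrist_force: [-0.8, 0.0, -1.7]
finger_gap: 0.0479
tcp [0.6227 0.0263 0.1127] F [-0.6  0.9 -2.8] gap 0.0479 t 14.7167
cap px [239. 163.] [ 0.6251 -0.0674  0.1092] [0.034 0.033 0.007]
cap px [240.  57.] [ 0.639  -0.1633  0.084 ] [0.043 0.045 0.007]
cap px [276. 317.] [0.6232 0.0261 0.1566] [0.051 0.048 0.007]
cap px [383. 202.] [ 0.7284 -0.0536  0.1275] [0.244 0.113 0.203]
mat [0.6239 0.025 ] 0.0383
mat [0.6247 0.1246] 0.0392
mat [ 0.6252 -0.0674] 0.0383
mat [ 0.6295 -0.1602] 0.0362
```

Bottom is at about 32 mm; I'll lower it 23 mm with a small shift.

```bash
python3 -m creep '{"hand":[42,42,42,42,42],"delta_pos":[[-0.001,-0.0005,0.008],[0,0,0.01],[0,0,0.007],[0,0,0.003],[0,0,0.001]],"turn":[0,0,0,0,0]}'
python3 -m creep '{"hand":[42,42,50,60,65],"delta_pos":[[0,0,0],[0,0,0],[0,0,0],[0,0,0],[0,0,0]],"turn":[0,0,0,0,0]}'
python3 -m creep '{"hand":[70,70,70,70,70],"delta_pos":[[0,0,0],[0,0,0],[0,0,-0.02],[0,0,-0.04],[0,0,-0.04]],"turn":[0,0,0,0,0]}'
python3 look.py w15.png
```

```text
clock: 15.13
tcp_pos: [0.6239, 0.0259, 0.0901]
orientation: [-0.001, -0.0, 1.0, 0.0]
wrist_force: [0.2, 0.3, -2.8]
finger_gap: 0.048
clock: 15.55
tcp_pos: [0.6255, 0.0257, 0.0917]
orientation: [0.001, -0.0, 1.0, -0.0]
wrist_force: [-0.1, -0.2, -0.6]
finger_gap: 0.0649
clock: 15.97
tcp_pos: [0.6236, 0.0259, 0.1705]
orientation: [-0.002, -0.0, 1.0, 0.0]
wrist_force: [0.8, 0.5, 0.0]
finger_gap: 0.0703
tcp [0.6275 0.0255 0.1789] F [1.2 1.  5.6] gap 0.0698 t 16.0167
cap px [220. 316.] [0.6242 0.0257 0.1341] [0.05  0.048 0.007]
cap px [209. 197.] [ 0.6249 -0.0676  0.1093] [0.034 0.032 0.007]
cap px [214. 105.] [ 0.6396 -0.1629  0.0842] [0.043 0.044 0.007]
cap px [346. 298.] [0.7408 0.0049 0.1526] [0.267 0.169 0.254]
mat [0.624  0.1251] 0.0387
mat [ 0.6252 -0.0677] 0.0384
mat [ 0.6277 -0.1406] 0.0572
```

```bash
python3 -m creep '{"hand":[85,85,85,85,85],"delta_pos":[[0.023,0.035,-0.015],[0.023,0.04,0],[0.023,0.041,0],[0.023,0.041,0],[0.023,0.041,0]],"turn":[0,0,0,0,0]}'
python3 -m creep '{"hand":[85,85,85,85,85],"delta_pos":[[0.023,0.041,0],[0.023,0.041,0],[0.023,0.04,0],[0,0,0],[0,0,0]],"turn":[0,0,0,0,0]}'
python3 look.py w16.png
```

```text
clock: 16.43
tcp_pos: [0.532, 0.1852, 0.1832]
orientation: [0.001, 0.0, 1.0, 0.0]
wrist_force: [0.2, 0.7, 0.0]
finger_gap: 0.0851
clock: 16.85
tcp_pos: [0.4765, 0.2834, 0.1832]
orientation: [0.0, -0.002, 1.0, 0.0]
wrist_force: [0.6, -0.1, -0.5]
finger_gap: 0.0851
tcp [0.4774 0.2823 0.1831] F [ 0.4 -1.2 -0.1] gap 0.085 t 16.9
cap px [222. 318.] [0.4783 0.284  0.149 ] [0.038 0.037 0.007]
cap px [354.  38.] [0.5566 0.1068 0.2117] [0.184 0.211 0.162]
cap px [374. 598.] [0.5634 0.4669 0.2129] [0.197 0.222 0.149]
mat [ 0.6255 -0.0669] 0.0399
```

```bash
python3 -m creep '{"hand":[85,85,85,85,85],"delta_pos":[[-0.001,0.002,0.025],[0,0,0.03],[0,0,0.03],[0,0,0.015],[0,0,0]],"turn":[0,0,0,0,0]}'
python3 -m creep '{"hand":[60,31,31,31,31],"delta_pos":[[0,0,0],[0,0,0],[0,0,0],[0,0,0],[0,0,0]],"turn":[0,0,0,0,0]}' 60
python3 -m creep '{"hand":[31,31,31,31,31],"delta_pos":[[0,0,-0.005],[0,0,-0.015],[0,0,-0.015],[0,0,-0.01],[0,0,0]],"turn":[0,0,0,0,0]}'
python3 look.py w17.png
```

```text
clock: 17.32
tcp_pos: [0.4771, 0.2808, 0.0997]
orientation: [-0.003, 0.001, 1.0, -0.001]
wrist_force: [0.4, 0.2, -0.1]
finger_gap: 0.085
clock: 17.73
tcp_pos: [0.4796, 0.2837, 0.1046]
orientation: [0.002, -0.0, 1.0, 0.001]
wrist_force: [-0.5, -0.1, 4.4]
finger_gap: 0.0365
clock: 18.15
tcp_pos: [0.4793, 0.2838, 0.1409]
orientation: [0.001, -0.0, 1.0, 0.001]
wrist_force: [1.1, -0.0, -1.1]
finger_gap: 0.0361
tcp [0.4789 0.2836 0.1398] F [-0.4  0.3 -1.4] gap 0.0364 t 18.2
cap px [275. 317.] [0.4779 0.2836 0.1854] [0.037 0.036 0.007]
cap px [383.  17.] [0.6129 0.0416 0.1334] [0.025 0.02  0.007]
cap px [386. 614.] [0.657  0.5715 0.1063] [0.01  0.012 0.009]
mat [0.6238 0.123 ] 0.0396
```

```bash
python3 -m creep '{"hand":[31,31,31,31,31],"delta_pos":[[0,-0.015,0],[0,-0.025,0],[0,-0.03,0],[-0.005,-0.03,0],[-0.015,-0.025,0]],"turn":[0,0,0,0,0]}'
python3 -m creep '{"hand":[31,31,31,31,31],"delta_pos":[[-0.02,-0.025,0],[-0.025,-0.02,0],[-0.03,-0.015,0],[-0.03,-0.01,0],[-0.025,-0.004,0]],"turn":[0,0,0,0,0]}'
python3 -m creep '{"hand":[31,31,31,31,31],"delta_pos":[[-0.02,0,0],[-0.012,0,0],[0,0,0],[0,0,0],[0,0,0]],"turn":[0,0,0,0,0]}'
python3 look.py w18.png
```

```text
clock: 18.62
tcp_pos: [0.4919, 0.1813, 0.1379]
orientation: [-0.002, -0.001, 1.0, -0.001]
wrist_force: [0.1, 0.3, -1.9]
finger_gap: 0.0359
clock: 19.03
tcp_pos: [0.5992, 0.1218, 0.1378]
orientation: [-0.001, 0.001, 1.0, -0.0]
wrist_force: [0.6, -0.2, -0.6]
finger_gap: 0.0358
clock: 19.45
tcp_pos: [0.6226, 0.1239, 0.1381]
orientation: [-0.001, -0.0, 1.0, -0.0]
wrist_force: [0.2, 0.7, -1.0]
finger_gap: 0.0361
tcp [0.6227 0.1241 0.1384] F [-0.6 -0.4 -1.8] gap 0.0362 t 19.5
cap px [237. 160.] [0.6244 0.0263 0.134 ] [0.05  0.05  0.007]
cap px [223.  50.] [ 0.6246 -0.0668  0.1091] [0.033 0.035 0.007]
cap px [276. 317.] [0.622  0.1238 0.1827] [0.038 0.036 0.007]
cap px [381. 213.] [0.6214 0.093  0.2339] [0.031 0.017 0.036]
mat [0.624  0.0258] 0.0383
mat [0.6237 0.1245] 0.038
mat [ 0.616  -0.0666] 0.0369
```

```bash
python3 -m creep '{"hand":[31,31,31,31,31],"delta_pos":[[-0.002,0.001,0.008],[0,0,0.01],[0,0,0.007],[0,0,0.004],[0,0,0.001]],"turn":[0,0,0,0,0]}'
python3 -m creep '{"hand":[31,31,40,50,60],"delta_pos":[[0,0,0],[0,0,0],[0,0,0],[0,0,0],[0,0,0]],"turn":[0,0,0,0,0]}'
python3 -m creep '{"hand":[65,65,65,65,65],"delta_pos":[[0,0,0],[0,0,0],[0,0,-0.02],[0,0,-0.04],[0,0,-0.04]],"turn":[0,0,0,0,0]}'
python3 -m creep '{"hand":[65,65,65,65,65],"delta_pos":[[0.04,0,0],[0.04,0,0],[0.04,0,0],[0.04,0,0],[0.04,0,0]],"turn":[0,0,0,0,0]}'
python3 -m creep '{"hand":[65,65,65,65,65],"delta_pos":[[0,0.04,0],[0,0.04,0],[0,0.04,0],[0,0.04,0],[0,0,0]],"turn":[0,0,0,0,0]}'
python3 look.py w19.png
python3 - <<'E'
from h import *
from scipy.ndimage import label
for nm in('scene','side'):
    c=cam(nm);save(c,nm+'9.png');P=cloud(c);hsv=cv2.cvtColor(c['pixels'],cv2.COLOR_RGB2HSV)
    m=(hsv[...,0]>95)&(hsv[...,0]<130)&(hsv[...,1]>120)&(hsv[...,2]>60)
    L,n=label(m)
    for i in range(1,n+1):
        k=L==i
        if k.sum()<40: continue
        Q=P[k];Q=Q[~np.isnan(Q[:,0])]
        if len(Q)<10 or abs(np.median(Q[:,0])-.62)>.06 or np.median(Q[:,1])>.4: continue
        T=Q[Q[:,2]>np.percentile(Q[:,2],95)-.006]
        print(nm,((T.max(0)+T.min(0))/2).round(4),(T.max(0)-T.min(0)).round(3))
    P0=np.load(f'pics/{nm}0.npz')['P']
    for q,l in((P0,'before'),(P,'now')):
        m=(abs(q[...,0]-.47)<.05)&(abs(q[...,1]+.28)<.05)&(q[...,2]>.06);T=q[m];print('beaker',l,T.mean(0).round(4),T.max(0).round(4))
E
```

```text
clock: 19.92
tcp_pos: [0.6253, 0.1251, 0.1146]
orientation: [-0.0, -0.0, 1.0, 0.0]
wrist_force: [-0.6, 0.8, 4.6]
finger_gap: 0.0362
clock: 20.33
tcp_pos: [0.6258, 0.1249, 0.1151]
orientation: [0.0, -0.0, 1.0, 0.0]
wrist_force: [0.5, 0.8, 0.6]
finger_gap: 0.0595
clock: 20.75
tcp_pos: [0.6244, 0.1248, 0.1943]
orientation: [-0.002, -0.0, 1.0, -0.0]
wrist_force: [1.7, 0.5, 1.3]
finger_gap: 0.0653
clock: 21.17
tcp_pos: [0.4642, 0.1248, 0.1949]
orientation: [0.0, -0.0, 1.0, 0.0]
wrist_force: [0.6, 0.4, 1.6]
finger_gap: 0.0651
clock: 21.58
tcp_pos: [0.4654, 0.2573, 0.1952]
orientation: [0.001, -0.003, 1.0, 0.001]
wrist_force: [0.4, -0.9, -0.4]
finger_gap: 0.065
tcp [0.4653 0.2552 0.1949] F [-0.1 -0.3 -0.1] gap 0.0652 t 21.6333
cap px [337.  15.] [ 0.6245 -0.0648  0.1087] [0.035 0.029 0.007]
cap px [352.  72.] [0.5477 0.0966 0.2169] [0.189 0.192 0.172]
cap px [373. 608.] [0.6582 0.5705 0.1473] [0.011 0.012 0.012]
cap px [385. 176.] [0.5546 0.1628 0.2221] [0.163 0.096 0.133]
mat [ 0.6249 -0.0664] 0.0388
scene [0.6255 0.1249 0.159 ] [0.036 0.036 0.008]
scene [0.6249 0.0249 0.1337] [0.049 0.049 0.007]
scene [ 0.6262 -0.0679  0.1088] [0.032 0.033 0.007]
scene [ 0.6399 -0.1639  0.0849] [0.043 0.04  0.007]
beaker before [ 0.4697 -0.2791  0.0668] [ 0.4974 -0.2531  0.072 ]
beaker now [ 0.4699 -0.2788  0.067 ] [ 0.4973 -0.2531  0.0735]
side [ 0.6365 -0.1618  0.0833] [0.042 0.044 0.007]
side [ 0.6223 -0.0651  0.1085] [0.03  0.03  0.008]
side [0.622  0.0281 0.1334] [0.048 0.05  0.008]
side [0.6219 0.128  0.158 ] [0.036 0.038 0.007]
beaker before [ 0.4696 -0.2789  0.0659] [ 0.4958 -0.2516  0.0717]<stdin>:16: RuntimeWarning: Mean of empty slice.
  ret = um.true_divide(
Traceback (most recent call last):
ValueError: zero-size array to reduction operation maximum which has no identity
```

View pics/scene9.png

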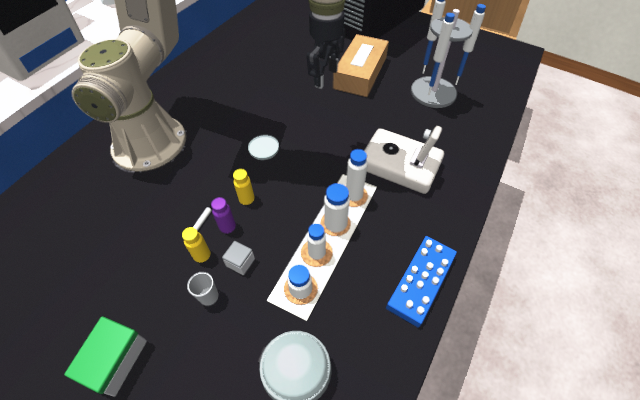

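All four bottles stand upright on their mats, with caps at px (158,358), (193,337), (230,316) and (272,299). They run tallest to shortest away from the spectrophotometer. The beaker at (290,203) hasn't moved, and the gripper is clear.

```bash
python3 -c "
from workcell import env
print(env.get_state()['wrist_force'], env.hand_in())"
```

```text
the job is handed in; nothing more can be done
[ 0.7411005  -0.64568908 -0.17920218] None
```

The four bottles are lined up by height, one on each mat: bottle_a on mat1 next to the spectrophotometer, then b on mat2, c on mat3 and d on mat4. I handed the job in at about 22 s of robot time; it gave no verdict.

**Centring:** in the last scene and side pictures, each bottle's cap is within about 4 mm of its mat's centre, against the 14 mm allowed. The two cameras disagree with each other by 2–4 mm.

**Resting upright:** the cap heights match bottles standing on the 10 mm mat tops, and they look upright in the scene picture. I did not measure tilt as an angle.

**Beaker:** in the scene camera it is within 0.5 mm of where it started. The repeat check from the side camera failed because the arm was blocking that view.

**Fingertip height:** the fingertips closed about 35 mm higher than the TCP and nose-length figures suggested. The first grasp therefore landed on the cap instead of the body. It held securely, so I lifted all four bottles by their caps.

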